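# Switch off the instrument drier and draw out the long spatula

### The job

Turn the drier's timer knob fully anticlockwise to its off stop while the spatula is still inside, then take the long blue-handled spatula out through the drier's opening, which is shorter than the spatula, so tilt it and draw it out end first. Finish holding the spatula still in the gripper above the drier, every part of it at least 5 cm higher than the drier's top face; do not put it down or let go. Leave the beaker, the specimen jar and the yellow timer where they stand.

Things in the scene. Friction and masses are not known exactly. Their poses are not given: they have to be found in the camera images.
- drier: fixed white trough with a teal deck at its -y end, 190 (x) by 357 (y) by 110 mm high, yaw varies. Origin on the table under the tank's centre, own y along the tank, z up. Tank inside: x -80 to 80, y -132 to 132 mm, floor at height 30, wall tops at 110. Two cross ribs, 8 mm wide, at y = -60 and 85, tops at height 65, carry the spatula. Teal deck: y -215 to -142, top at 110
- drier_mouth (a point): centre of the tank's opening at the drier's top face (110 mm high), at x = 0, y = 58.5 mm of the drier. The opening is 160 mm (x) by 147 mm (y from -15 to 132); the rest of the tank (y from -132 to -15) is roofed by a fixed grey hood 4 mm thick, underside at height 106 mm
- timer (a joint): angle of the timer knob on the teal deck, rad: 0 = off, the anticlockwise end stop; grows clockwise seen from above; starts between 0.6 and 1.35. Upright axis; it stays where it is left; about 0.04 N m of friction
- timer_grip (a point): on the knob's axis, 37 mm above the deck: black knob with an upright bar 14 mm thick, 42 mm long, from 14 to 44 mm above the deck, on a disc of 22 mm radius; grip across the bar. At joint 0 the bar lies along the drier's x axis, white mark towards the drier's -x; at joint q it is turned clockwise from there by q
- spatula: loose spatula, 240 mm long, 50 to 100 g, flat on the ribs along the drier's y axis (within 0.1 rad, 20 mm), blade under the hood. Origin on its underside at mid-length, own y towards the handle, z up. Blue handle 16 mm wide, 12 thick, y -40 to 120; steel blade 24 wide, 5 thick, y -120 to -40; undersides flush; balances at y = 7 mm
- spatula_grip (a point): middle of the handle's thickness at y = 45 mm of the spatula: a good place to grip across the 16 mm width, under the opening
- handle_end (a point): centre of the end face of the handle (y = 120 mm of the spatula)
- blade_end (a point): centre of the end edge of the blade (y = -120 mm of the spatula)
- beaker: glass beaker, 72 mm across, 95 mm tall, loose bystander; origin at the centre of its underside
- specimen_jar: glass jar with a red cap, 56 mm across, 75 mm tall, loose bystander; origin at the centre of its underside
- lab_timer: yellow kitchen timer, 35 by 65 by 65 mm, loose bystander; origin at the centre of its underside
Not all that is in view belongs to the job. There is more than one size of the spatula; the job needs the smaller.

How it is judged:
By the outcome, as a careful person would: the job done as asked, in the order asked, and still so for the second after the job is handed in, while the arm keeps its last pose, push and grip.
It also fails if it takes over 48 s, if anything falls off the work surface, if the arm or the gripper's body presses on something with over 40 N, if the wrist force passes 120 N, or if a joint passes its speed limit or range.

### The arm

A 6-joint arm with a two-finger parallel gripper is mounted at the origin on the work surface. World frame = base frame: x ahead of the robot, y to its left, z up, the work surface at z = 0. Lengths are in m, angles in degrees, forces in N, time in s.
With the tool pointing down it reaches from about 0.4 to 0.825 m from the base axis. Payload 7 kg.
Tool frame: the origin (TCP) lies between the finger pads; the fingertips stand 11 mm ahead of it and the grasp point (between the pads) lies 8 mm behind it; z points along the fingers, y is the direction in which the jaws open and shut (so a half turn about z gives the same grasp; the last joint's range is limited). The gripper opens to 88 mm and grips with 3 to 60 N. Pads are 19 mm wide; open, the fingers measure 130 mm over their backs; the gripper's body (78 mm by 193 mm) begins 47 mm behind the grasp point.
Start: joints at [-55.342, 20.546, 0.682, 0, -70.136, -16.507], TCP at [0.21, -0.641, 0.213] pointing down, gripper open.
Joint ranges: [-176.03, 176.03], [-82.01, 121.73], [-58.28, 71.71], [-173.87, 95.51], [-174.79, -0.11], [-173.66, 173.66]. Speed limits (degrees/s): [136.94, 136.94, 172.46, 180, 180, 180].

### API

Orientations are given as [roll, pitch, yaw] about the fixed x, y, z axes, in that order (R = Rz(yaw) Ry(pitch) Rx(roll)).
In Python, from plant import r gives the robot as it stands.
- The arm moves only by the shell command python3 -m inch 'ROWS' [OPENING] [FORCE]. ROWS is JSON, a list of rows, each an object of numbers: "x", "y", "z": the shift along the tool's x, y, z as a fraction of full scale; "yaw": the turn about the tool's z as a fraction of full scale. In form: [{"x": .., "y": .., "z": .., "yaw": ..}, ...]. A call has 1 to 5 rows; each row shifts and turns the pose as measured when the row begins, along the tool's axes as they then stand; what a row does not reach is not made up. Full scale, the value 1, is 0.025 m for a shift and 4 degrees for a turn. A row lasts 1/12 s, in which the tool goes at most 41.7 mm and 7.16 degrees, less where a joint would pass 70% of its speed; a pose out of reach is approached as far as the arm can. A call with a number of a shift or a turn outside -1 to 1 is refused whole. A call with a gripper value outside its range is refused whole. OPENING is the opening, from -1 (shut) to 1 (fully open), set as the call begins (- or left out, the last holds). The fingers move at their own pace and stop on an object; FORCE is the grip in N (left out, the last holds). Time passes only in rows, so rows that do not move let the fingers close. It gives the time, the measured TCP pose, the force and the opening at its end, in the units of the state.
- r.get_state(): the state, without advancing time (a new reading comes with each control period).
- r.capture(name): name is "side" or "top"; returns (picture, depth): 384x512x3 uint8, red, green, blue; 384x512 float32, m along the optical axis (not along the pixel's ray), 0 where there is no reading.
- r.camera_info(name): a dict with "mtx" (3x3 intrinsics, pixels), "k1" (the pictures are not rectified: a ray, as slopes to the right and down, at radius r is drawn at 1 + k1 r^2 times it, then the intrinsics apply), "pose" (4x4, takes a point from camera to world coordinates). Camera axes: x right, y down, z forward; pixel columns grow to the right and rows downward; lengths in m; the calibration is good to about 2 mm. A picture is of the moment at which its call begins. camera_info takes no time and is no camera call.
- r.close_job(): hands the job in, once; it reports no verdict.
The state is a dict: "time_s": time; "joints": joint angles; "qd": joint speeds; "joint_torque": joint torques, N m; "tcp_pos": TCP position; "eef_rot": TCP orientation; "contact_force": force on the tool from outside, world axes, zero at the start; "moment": the same for the moment, N m; "gripper_width": finger opening in m.
Only numpy, scipy, OpenCV 4.12 (cv2) and the standard library are available. Lean on these libraries where they do the work, as an engineer would, in place of code of your own. Each camera call takes 0.05 s, during which the arm holds its last target. There are 200 camera calls.

## Working session

There is one attempt and no reset: what is moved stays moved. The work goes in short steps, Python scripts to look and compute and a shell command to move; the robot and the scene stay as the last step left them, time stands still between calls to the robot, and variables do not carry over. Pictures are saved under pics/ and viewed, about 8 in all and at most 12, crops included, and the job is handed in when it is done.

```bash
ls; mkdir -p pics
cat > h.py <<'E'
import numpy as np, cv2
from plant import r
def info(n):
    i=r.camera_info(n); return np.array(i["mtx"],float),float(i["k1"]),np.array(i["pose"],float)
def rays(n,uv):
    K,k,T=info(n); uv=np.atleast_2d(np.array(uv,float)).reshape(-1,1,2)
    p=cv2.undistortPoints(uv,K,np.array([k,0,0,0,0])).reshape(-1,2)
    d=np.c_[p,np.ones(len(p))]@T[:3,:3].T
    return T[:3,3],d
def onplane(n,uv,z):
    o,d=rays(n,uv); return o+d*((z-o[2])/d[:,2])[:,None]
def bydepth(n,uv,D):
    o,d=rays(n,uv); uv=np.atleast_2d(uv).astype(int); return o+d*D[uv[:,1],uv[:,0]][:,None]
def snap(n,f):
    im,D=r.capture(n); cv2.imwrite(f"pics/{f}.png",im[:,:,::-1]); np.savez(f"{f}.npz",im=im,D=D); return im,D
E
python3 - <<'E'
from h import *
for n in("top","side"):
    snap(n,n+"0"); print(n,info(n))
print(r.get_state())
E
```

```text
pics
top (array([[473.93129866,   0.        , 249.9252668 ],
       [  0.        , 473.93129866, 192.90428891],
       [  0.        ,   0.        ,   1.        ]]), 0.0185185348309593, array([[-0.05482525, -0.9750055 ,  0.21531018,  0.1882733 ],
       [-0.99848588,  0.0525655 , -0.0162119 ,  0.02787634],
       [ 0.00448881, -0.215873  , -0.97641113,  1.52164198],
       [ 0.        ,  0.        ,  0.        ,  1.        ]]))
side (array([[416.68418002,   0.        , 253.55284735],
       [  0.        , 416.68418002, 187.48262968],
       [  0.        ,   0.        ,   1.        ]]), -0.026033433862493634, array([[-0.76398787, -0.42761393,  0.48318616, -0.10510572],
       [-0.64514119,  0.49378111, -0.58307208,  0.71746586],
       [ 0.01074154, -0.7571833 , -0.65311414,  0.91333575],
       [ 0.        ,  0.        ,  0.        ,  1.        ]]))
{'time_s': 0.1, 'joints': array([-5.53418380e+01,  2.05886567e+01,  6.38534327e-01, -1.72302300e-02,
       -7.01354374e+01, -1.65058922e+01]), 'qd': array([ 0.11302511,  0.00388319,  0.09297698,  0.00089732,  0.14923917,
       -0.04989614]), 'joint_torque': array([-1.21196972e-03, -5.84161341e+01,  2.93750435e+01,  7.01553896e+00,
        1.01589793e-02, -1.07077749e-04]), 'tcp_pos': array([ 0.21010704, -0.64098532,  0.21259931]), 'eef_rot': array([ 1.79913364e+02, -8.78016187e-03, -1.61853591e+02]), 'contact_force': array([-0.08281274, -0.36810367, -0.68923324]), 'moment': array([ 0.00164097, -0.00345565, -0.0647612 ]), 'gripper_width': 0.08770445367122263}
```

View pics/top0.png

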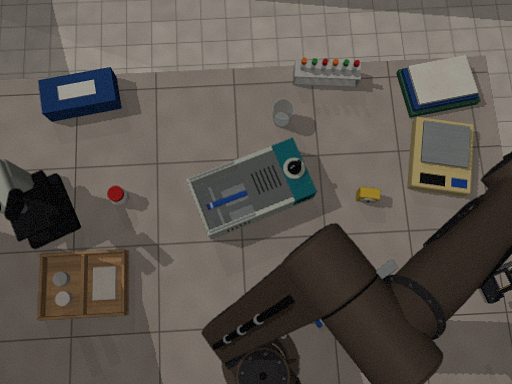

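View pics/side0.png

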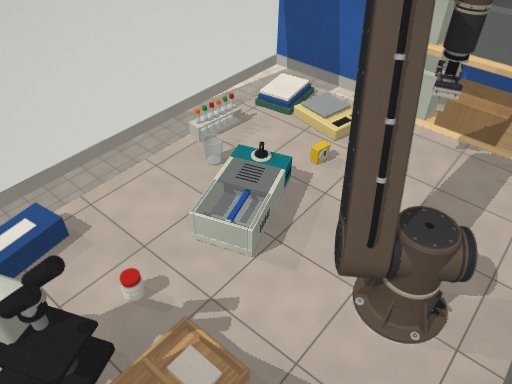

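The top view shows the drier with teal deck around (295,170), knob (294,168), blue handle (227,200), beaker (283,112), yellow timer (368,194) and jar (116,194). The arm hides something blue near (318,322).

Run:
```python
from h import *
d=np.load("top0.npz"); im=d["im"]; D=d["D"]
hsv=cv2.cvtColor(im,cv2.COLOR_RGB2HSV)
def comp(lo,hi,roi):
    m=cv2.inRange(hsv,np.array(lo),np.array(hi)); k=np.zeros_like(m); x0,y0,x1,y1=roi; k[y0:y1,x0:x1]=m[y0:y1,x0:x1]
    return k
t=comp((80,80,40),(98,255,255),(180,120,330,250)); 
b=comp((105,120,60),(125,255,255),(180,170,270,230))
for nm,m,z in(("teal",t,.11),("blue",b,.077)):
    ys,xs=np.nonzero(m); P=onplane("top",np.c_[xs,ys],z)
    Q=bydepth("top",np.c_[xs,ys],D)
    print(nm,len(xs),"medz",np.percentile(Q[:,2],[5,50,95]))
    if nm=="teal": P=P[np.abs(Q[:,2]-.11)<.008]
    rc=cv2.minAreaRect(P[:,:2].astype(np.float32)*1000); print(rc, cv2.boxPoints(rc))
im2=cv2.resize(im[120:245,180:330],None,fx=5,fy=5,interpolation=cv2.INTER_CUBIC)
cv2.imwrite("pics/crop0.png",im2[:,:,::-1])
```

```text
teal 991 medz [0.1030967  0.1089751  0.11450643]
((569.6261596679688, -133.56297302246094), (186.78265380859375, 72.23583984375), 18.987825393676758) [[ 469.56488  -129.79678 ]
 [ 493.06805  -198.10211 ]
 [ 669.68744  -137.32916 ]
 [ 646.18427   -69.023834]]
blue 203 medz [0.06593167 0.07543763 0.0817264 ]
((490.202392578125, 77.70314025878906), (16.726253509521484, 129.88931274414062), 17.911239624023438) [[462.2713   136.92818 ]
 [502.2179    13.334063]
 [518.1335    18.478104]
 [478.1869   142.07222 ]]
```

View pics/crop0.png

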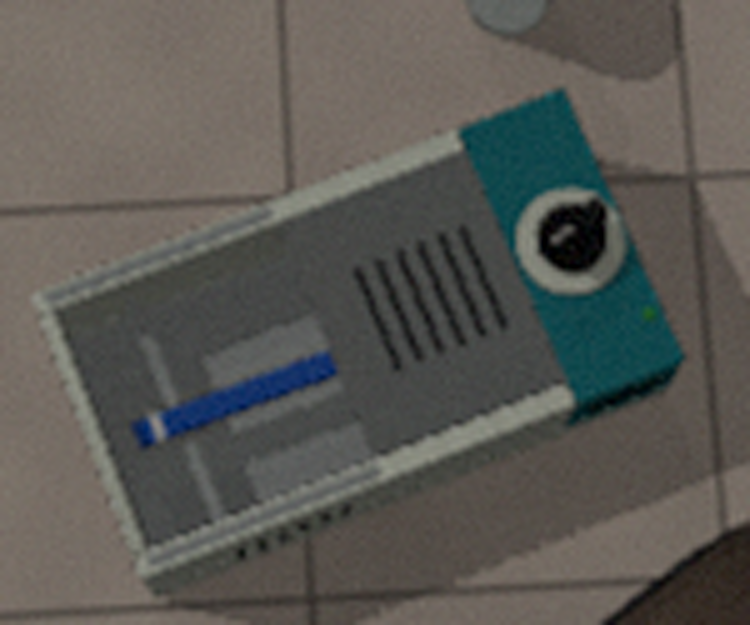

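The crop shows the knob bar running from about (608,200) to (548,248) in crop pixels, with its white mark at the lower left. That puts q at roughly 1.2 rad. The handle runs clear from under the hood to (140,435).

```bash
cat >> h.py <<'E'
O=np.array([.5115,.0352]); A=np.radians(18.99); X=np.array([np.cos(A),np.sin(A)]); Y=np.array([-X[1],X[0]])
def todr(p): p=np.atleast_2d(p); return np.c_[(p[:,:2]-O)@X,(p[:,:2]-O)@Y,p[:,2]]*1000
def toworld(x,y): return O+X*x/1000+Y*y/1000
E
python3 - <<'E'
from h import *
for n,roi in(("top",(275,145,325,190)),("side",(240,135,285,170))):
    d=np.load(n+"0.npz"); im=d["im"]; D=d["D"]; x0,y0,x1,y1=roi
    g=np.mgrid[y0:y1,x0:x1].reshape(2,-1)[::-1].T
    P=todr(bydepth(n,g,D)); c=im[g[:,1],g[:,0]].astype(int)
    s=(np.abs(P[:,1]+178)<45)&(P[:,2]>142)&(P[:,2]<170)&(np.abs(P[:,0])<90)
    q=onplane(n,g[s],.154); q=todr(q)
    rc=cv2.minAreaRect(q[:,:2].astype(np.float32)); print(n,s.sum(),P[s].mean(0),"top-plane rect",rc, cv2.boxPoints(rc).round().tolist())
    w=(c.min(1)>110)&(np.ptp(c,axis=1)<40)&(np.abs(P[:,1]+178)<40)&(np.abs(P[:,0])<90)
    q=todr(onplane(n,g[w],.112)); rc=cv2.minAreaRect(q[:,:2].astype(np.float32)); print(" white ring",w.sum(),q.mean(0),rc)
    print(" depth z of white",np.percentile(P[w,2],[10,50,90]))
    cv2.imwrite(f"pics/k_{n}.png",cv2.resize(im[y0:y1,x0:x1],None,fx=8,fy=8,interpolation=cv2.INTER_CUBIC)[:,:,::-1])
a,b=[cv2.imread(f"pics/k_{n}.png") for n in("top","side")]
cv2.imwrite("pics/k.png",np.hstack([a,cv2.resize(b,(360,360))]))
E
```

```text
top 68 [   1.37202901 -178.66640787  151.48520539] top-plane rect ((0.7237911224365234, -177.89553833007812), (15.201400756835938, 42.15059280395508), 12.252516746520996) [[-11.0, -159.0], [-2.0, -200.0], [13.0, -197.0], [4.0, -156.0]]
 white ring 92 [   3.52129564 -166.00055154  112.        ] ((5.137020111083984, -175.61587524414062), (52.03466796875, 63.84394454956055), 50.136436462402344)
 depth z of white [111.80719822 115.15461765 118.98737712]
side 44 [   0.6200541  -175.00553658  151.18692051] top-plane rect ((-0.588580846786499, -171.47117614746094), (12.6651029586792, 49.47406768798828), 20.201034545898438) [[-15.0, -150.0], [2.0, -197.0], [14.0, -192.0], [-3.0, -146.0]]
 white ring 149 [  -4.46070913 -161.82072493  112.        ] ((-23.62789535522461, -160.38592529296875), (101.58209991455078, 132.09181213378906), 70.24110412597656)
 depth z of white [108.35949199 114.22323317 117.26518298]
```

View pics/k.png

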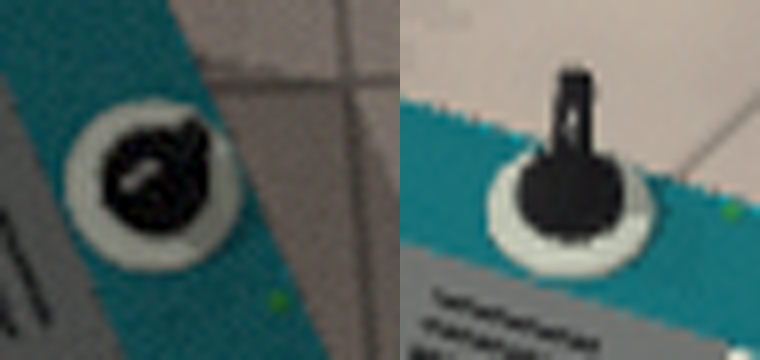

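```bash
python3 -m inch '[{"x":-0.8,"y":0.6},{"x":-0.8,"y":0.6},{"x":-0.8,"y":0.6},{"x":-0.8,"y":0.6},{"x":-0.8,"y":0.6}]'
python3 -m inch '[{"x":-0.8,"y":0.6},{"x":-0.8,"y":0.6},{"x":-0.8,"y":0.6},{"x":-0.8,"y":0.6},{"x":-0.8,"y":0.6}]'
python3 -m inch '[{"yaw":1},{"yaw":1},{"yaw":0}]'
```

```text
validation failed for argument at $[0]...
validation failed for argument at $[0]...
validation failed for argument at $[0]...
```

```bash
python3 -m inch '[{"x":-0.8,"y":0.6,"z":0,"yaw":0},{"x":-0.8,"y":0.6,"z":0,"yaw":0},{"x":-0.8,"y":0.6,"z":0,"yaw":0},{"x":-0.8,"y":0.6,"z":0,"yaw":0},{"x":-0.8,"y":0.6,"z":0,"yaw":0}]'
python3 -m inch '[{"x":0,"y":0,"z":0,"yaw":1},{"x":0,"y":0,"z":0,"yaw":1},{"x":0,"y":0,"z":0,"yaw":0}]'
```

```text
time_s: 0.52
tcp_pos: [0.2802, -0.5371, 0.2082]
eef_rot: [179.6, -0.2, -162.3]
contact_force: [-0.5, 0.3, -0.8]
gripper_width: 0.0876
time_s: 0.77
tcp_pos: [0.2829, -0.5322, 0.2078]
eef_rot: [179.5, -0.2, -170.3]
contact_force: [-1.0, -0.6, -1.0]
gripper_width: 0.0876
```

```bash
for i in 1; do
python3 -m inch '[{"x":-0.9,"y":0.9,"z":-0.1,"yaw":0},{"x":-0.9,"y":0.9,"z":-0.1,"yaw":0},{"x":-0.9,"y":0.9,"z":-0.1,"yaw":0},{"x":-0.9,"y":0.9,"z":0,"yaw":0},{"x":-0.9,"y":0.9,"z":0,"yaw":0}]' 
python3 -m inch '[{"x":-0.9,"y":0.9,"z":0,"yaw":0},{"x":-0.9,"y":0.9,"z":0,"yaw":0},{"x":-0.9,"y":0.9,"z":0,"yaw":0},{"x":-0.9,"y":0.9,"z":0,"yaw":0},{"x":-0.9,"y":0.9,"z":0,"yaw":0}]'
python3 -m inch '[{"x":-0.9,"y":0.9,"z":0,"yaw":0},{"x":-0.9,"y":0.9,"z":0,"yaw":0},{"x":-0.9,"y":0.9,"z":0,"yaw":0},{"x":-0.9,"y":0.9,"z":0,"yaw":0},{"x":-0.5,"y":0.5,"z":0,"yaw":0}]'
python3 -m inch '[{"x":0,"y":0,"z":0,"yaw":1},{"x":0,"y":0,"z":0,"yaw":1},{"x":0,"y":0,"z":0,"yaw":1},{"x":0,"y":0,"z":0,"yaw":1},{"x":0,"y":0,"z":0,"yaw":1}]' 0.1
python3 -m inch '[{"x":0,"y":0,"z":0,"yaw":1},{"x":0,"y":0,"z":0,"yaw":1},{"x":0,"y":0,"z":0,"yaw":1},{"x":0,"y":0,"z":0,"yaw":1},{"x":0,"y":0,"z":0,"yaw":1}]'
python3 -m inch '[{"x":0,"y":0,"z":0,"yaw":1},{"x":0,"y":0,"z":0,"yaw":1},{"x":0,"y":0,"z":0,"yaw":1},{"x":0,"y":0,"z":0,"yaw":1},{"x":0,"y":0,"z":0,"yaw":1}]'
done; python3 -c "
from h import *
s=r.get_state();print(s['joints'].round(1),s['tcp_pos'],s['moment'],s['contact_force'])"
```

```text
time_s: 1.18
tcp_pos: [0.3733, -0.4015, 0.2134]
eef_rot: [179.3, -0.4, -170.2]
contact_force: [1.1, -0.2, -0.1]
gripper_width: 0.0874
time_s: 1.6
tcp_pos: [0.4667, -0.2653, 0.2135]
eef_rot: [179.3, -0.4, -169.6]
contact_force: [1.1, 0.4, 0.3]
gripper_width: 0.0878
time_s: 2.02
tcp_pos: [0.5523, -0.1384, 0.2133]
eef_rot: [179.2, -0.5, -168.9]
contact_force: [0.2, -0.7, 0.3]
gripper_width: 0.0877
time_s: 2.43
tcp_pos: [0.5548, -0.1342, 0.2108]
eef_rot: [179.5, -0.9, 171.3]
contact_force: [-0.4, -0.0, -0.2]
gripper_width: 0.0599
time_s: 2.85
tcp_pos: [0.5541, -0.1354, 0.2089]
eef_rot: [179.9, -1.2, 150.9]
contact_force: [0.4, 0.2, 0.1]
gripper_width: 0.0483
time_s: 3.27
tcp_pos: [0.5533, -0.1369, 0.2071]
eef_rot: [-179.5, -1.3, 130.4]
contact_force: [-0.9, -0.0, 0.6]
gripper_width: 0.0482
[   5.2   11.8  -11.9   -0.9  -67.4 -144.4] [ 0.5533389  -0.13688705  0.20705735] [-0.14740284 -0.09295582 -0.06257155] [-0.85337812 -0.00149058  0.57807016]
```

```bash
python3 -m inch '[{"x":0,"y":0,"z":0,"yaw":1},{"x":0,"y":0,"z":0,"yaw":0.9},{"x":-0.2,"y":0.6,"z":0.2,"yaw":0},{"x":0,"y":0,"z":0.5,"yaw":0},{"x":0,"y":0,"z":0,"yaw":0}]'
python3 -c "
from h import *
snap('side','s1')"
```

```text
time_s: 3.68
tcp_pos: [0.5682, -0.1343, 0.1879]
eef_rot: [-179.3, -1.3, 122.7]
contact_force: [-2.0, -0.7, -0.9]
gripper_width: 0.0487
```

```bash
python3 -m inch '[{"x":0,"y":0.1,"z":0.6,"yaw":0},{"x":0,"y":0,"z":0.6,"yaw":0},{"x":0,"y":0,"z":0.4,"yaw":0},{"x":0,"y":0,"z":0.2,"yaw":0},{"x":0,"y":0,"z":0,"yaw":0}]'
python3 -c "
from h import *
im,D=snap('side','s2'); cv2.imwrite('pics/s2c.png',cv2.resize(im[60:220,160:360],None,fx=3.5,fy=3.5,interpolation=cv2.INTER_CUBIC)[:,:,::-1])"
```

```text
time_s: 4.15
tcp_pos: [0.5712, -0.134, 0.1453]
eef_rot: [-179.4, -1.1, 123.0]
contact_force: [-0.1, 0.6, 0.4]
gripper_width: 0.0481
```

View pics/s2c.png

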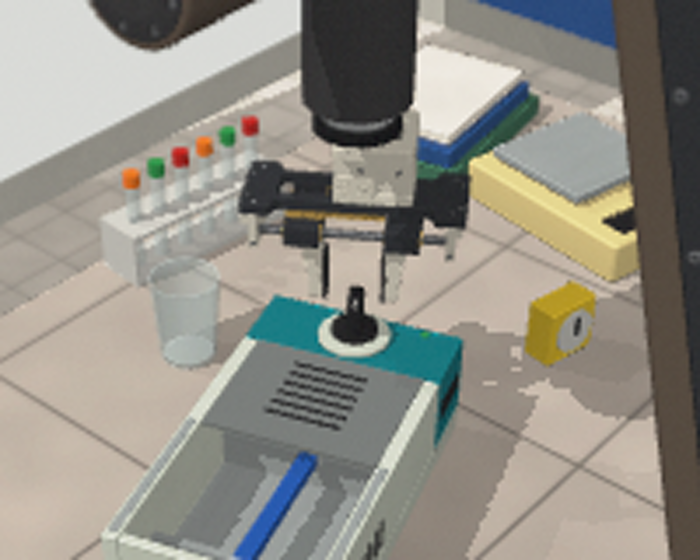

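The fingers straddle the bar, whose top is near (355,292) in the crop. I'll lower 6 mm and close.

```bash
python3 -m inch '[{"x":0,"y":-0.03,"z":0.25,"yaw":0},{"x":0,"y":0,"z":0.05,"yaw":0},{"x":0,"y":0,"z":0,"yaw":0}]' -1 20
python3 -m inch '[{"x":0,"y":0,"z":0,"yaw":0},{"x":0,"y":0,"z":0,"yaw":0},{"x":0,"y":0,"z":0,"yaw":0},{"x":0,"y":0,"z":0,"yaw":0}]'
```

```text
time_s: 4.45
tcp_pos: [0.5717, -0.1347, 0.1398]
eef_rot: [-179.6, -1.0, 123.1]
contact_force: [0.5, -0.5, 0.6]
gripper_width: 0.0334
time_s: 4.78
tcp_pos: [0.5723, -0.1348, 0.1414]
eef_rot: [-179.7, -0.9, 123.1]
contact_force: [0.2, 0.0, 0.7]
gripper_width: 0.007
```

```bash
python3 -c "
from h import *
s=r.get_state();print(s['joints'].round(1),s['tcp_pos'],s['eef_rot'],s['moment'],s['contact_force'],s['gripper_width'])"
python3 -m inch '[{"x":0,"y":0,"z":0,"yaw":-1},{"x":0,"y":0,"z":0,"yaw":-1},{"x":0,"y":0,"z":0,"yaw":-1},{"x":0,"y":0,"z":0,"yaw":-1},{"x":0,"y":0,"z":0,"yaw":-1}]'
```

```text
[   5.3   16.2  -15.2   -0.7  -59.3 -151.9] [ 0.57228759 -0.13484081  0.1414191 ] [-179.66853603   -0.88839141  123.08144611] [-0.07866857 -0.13802104 -0.0412239 ] [0.18879582 0.03806553 0.68849955] 0.007025170705622015
time_s: 5.2
tcp_pos: [0.5735, -0.1346, 0.1429]
eef_rot: [179.9, -0.8, 143.8]
contact_force: [-0.4, -0.5, -0.5]
gripper_width: 0.0007
```

The gripper closed on nothing, so I'll look again.

```bash
python3 -c "
from h import *
im,D=snap('side','s3'); a=cv2.resize(im[90:190,200:310],(440,400),interpolation=cv2.INTER_CUBIC)
im,D=snap('top','t3'); b=cv2.resize(im[120:220,240:330],(360,400),interpolation=cv2.INTER_CUBIC)
cv2.imwrite('pics/c3.png',np.hstack([a,b])[:,:,::-1])"
```

```text
(no output)
```

View pics/c3.png

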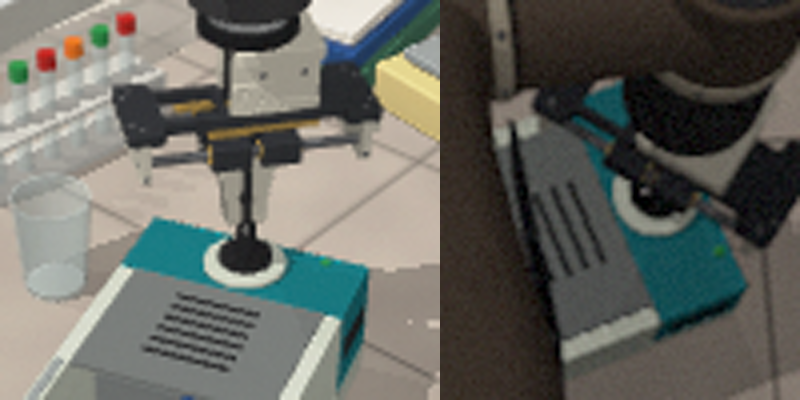

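```bash
cat >> h.py <<'E'
def proj(n,p):
    K,k,T=info(n); c=(np.atleast_2d(p)-T[:3,3])@T[:3,:3]
    return cv2.projectPoints(c.reshape(-1,1,3),np.zeros(3),np.zeros(3),K,np.array([k,0,0,0,0]))[0].reshape(-1,2)
E
python3 - <<'E'
from h import *
s=r.get_state(); p=s["tcp_pos"]
print(p,"tip px",proj("side",p-[0,0,.011]),"tcp px",proj("side",p), "knob top px",proj("side",[.570,-.1334,.154]))
d=np.load("s3.npz"); D=d["D"]; im=d["im"]
for v in range(134,156,2):
    print(v,[(u,im[v,u].mean().astype(int),*bydepth("side",[[u,v]],D)[0].round(3)) for u in (259,261,263)])
E
```

```text
[ 0.57346587 -0.13458836  0.14284774] tip px [[260.69235894 150.29880898]] tcp px [[260.76781769 147.48593472]] knob top px [[261.4527446 145.1796678]]
134 [(259, np.int64(147), np.float64(0.57), np.float64(-0.12), np.float64(0.203)), (261, np.int64(44), np.float64(0.57), np.float64(-0.129), np.float64(0.198)), (263, np.int64(134), np.float64(0.563), np.float64(-0.13), np.float64(0.201))]
136 [(259, np.int64(145), np.float64(0.571), np.float64(-0.121), np.float64(0.194)), (261, np.int64(47), np.float64(0.567), np.float64(-0.127), np.float64(0.193)), (263, np.int64(134), np.float64(0.563), np.float64(-0.131), np.float64(0.193))]
138 [(259, np.int64(146), np.float64(0.571), np.float64(-0.122), np.float64(0.186)), (261, np.int64(38), np.float64(0.567), np.float64(-0.127), np.float64(0.186)), (263, np.int64(134), np.float64(0.571), np.float64(-0.141), np.float64(0.177))]
140 [(259, np.int64(138), np.float64(0.572), np.float64(-0.123), np.float64(0.178)), (261, np.int64(33), np.float64(-0.105), np.float64(0.717), np.float64(0.913)), (263, np.int64(124), np.float64(0.564), np.float64(-0.13
[... 1020 characters left out ...]
np.float64(0.565), np.float64(-0.115), np.float64(0.148)), (261, np.int64(35), np.float64(0.559), np.float64(-0.117), np.float64(0.149)), (263, np.int64(28), np.float64(0.565), np.float64(-0.136), np.float64(0.136))]
152 [(259, np.int64(32), np.float64(0.564), np.float64(-0.114), np.float64(0.141)), (261, np.int64(35), np.float64(0.558), np.float64(-0.117), np.float64(0.142)), (263, np.int64(27), np.float64(0.568), np.float64(-0.139), np.float64(0.125))]
154 [(259, np.int64(33), np.float64(0.568), np.float64(-0.119), np.float64(0.129)), (261, np.int64(32), np.float64(0.561), np.float64(-0.121), np.float64(0.131)), (263, np.int64(32), np.float64(0.562), np.float64(-0.133), np.float64(0.123))]
```

Run:
```python
from h import *
# column-wise profile of finger height vs time: s1 (tcp .5682,-.1343,.1879), s2 (.5712,-.134,.1453), side0 (.2101,-.641,.2126)
for f,p,yaw in(("s1",[.5682,-.1343,.1879],122.7),("s2",[.5712,-.134,.1453],123.),("side0",[.2101,-.641,.2126],-161.85)):
    p=np.array(p); a=np.radians(yaw); ty=np.array([np.sin(a),-np.cos(a),0]); tx=np.array([np.cos(a),np.sin(a),0])
    d=np.load(f+".npz"); D=d["D"]; g=np.mgrid[0:384,0:512].reshape(2,-1)[::-1].T
    P=bydepth("side",g,D); L=(P-p); lx,ly,lz=L@tx,L@ty,L[:,2]
    w=.06
    s=(np.abs(lx)<.02)&(np.abs(ly)<.065)&(np.abs(ly)>.012)&(lz>-.03)&(lz<.12)&(D.ravel()>0)
    if s.sum()==0: print(f,"none");continue
    h,e=np.histogram(lz[s],np.arange(-.03,.125,.01)); print(f,s.sum(),"lz hist",h, "min",lz[s].min().round(3))
    t=s&(lz<lz[s].min()+.03); print("  ly of low part",np.percentile(ly[t],[5,25,50,75,95]).round(3),"lx",np.percentile(lx[t],[5,50,95]).round(3))
```

```text
s1 275 lz hist [ 0  0  0  0 17 34 33 30 47 31  3  4  2 50 24] min 0.014
  ly of low part [-0.036 -0.03   0.026  0.034  0.041] lx [-0.001  0.009  0.013]
s2 310 lz hist [62  4  0  0 14 29 32 33 39 26  0  4  3 44 20] min -0.03
  ly of low part [-0.027 -0.019  0.013  0.019  0.027] lx [-0.011  0.005  0.018]
side0 144 lz hist [ 0  0  0  0  9 22 18 17 11  5 11  0  0 16 35] min 0.012
  ly of low part [0.054 0.057 0.06  0.062 0.063] lx [-0.012 -0.002  0.009]
```

The images agree that the fingertips sit about 13 mm above the reported TCP, not 11 mm below it. I'll allow for that 24 mm: back up, reopen, turn back and descend further.

```bash
python3 -m inch '[{"x":0,"y":0,"z":-0.5,"yaw":0},{"x":0,"y":0,"z":0,"yaw":1},{"x":0,"y":0,"z":0,"yaw":1},{"x":0,"y":0,"z":0,"yaw":1},{"x":0,"y":0,"z":0,"yaw":1}]' 0.1 20
python3 -m inch '[{"x":0,"y":0,"z":0,"yaw":1},{"x":0,"y":0,"z":0,"yaw":0.2},{"x":0,"y":0,"z":0,"yaw":0}]'
python3 -c "
from h import *
s=r.get_state();print(s['tcp_pos'],s['eef_rot'],s['moment'],s['contact_force'])
P=s['tcp_pos'];a=np.radians(s['eef_rot'][2]);d=np.array([.570,-.1334])-P[:2];print(d@[np.cos(a),np.sin(a)],d@[np.sin(a),-np.cos(a)])
"
```

```text
time_s: 5.72
tcp_pos: [0.574, -0.1346, 0.1563]
eef_rot: [-179.9, -0.8, 126.3]
contact_force: [0.1, 0.5, -0.3]
gripper_width: 0.0283
time_s: 5.97
tcp_pos: [0.5743, -0.1345, 0.1566]
eef_rot: [-179.9, -0.8, 120.7]
contact_force: [0.3, -0.8, 0.5]
gripper_width: 0.0461
[ 0.57427148 -0.13446459  0.15662863] [-179.89075549   -0.75557405  120.73318765] [-0.15984684 -0.03895579 -0.00686955] [ 0.25780216 -0.76583359  0.53886067]
0.0030979731559189075 -0.003127527446474733
```

Descend about 41 mm, watching the force, then close.

```bash
python3 -m inch '[{"x":0.1,"y":-0.15,"z":0.5,"yaw":-0.4},{"x":0,"y":0,"z":0.5,"yaw":0},{"x":0,"y":0,"z":0.4,"yaw":0},{"x":0,"y":0,"z":0.2,"yaw":0},{"x":0,"y":0,"z":0,"yaw":0}]'
python3 -m inch '[{"x":0,"y":0,"z":0,"yaw":0},{"x":0,"y":0,"z":0,"yaw":0},{"x":0,"y":0,"z":0,"yaw":0},{"x":0,"y":0,"z":0,"yaw":0},{"x":0,"y":0,"z":0,"yaw":0}]' -1 20
python3 -c "
from h import *
s=r.get_state();print(s['tcp_pos'],s['eef_rot'],s['moment'],s['contact_force'])"
```

```text
time_s: 6.38
tcp_pos: [0.5703, -0.1338, 0.116]
eef_rot: [180.0, -0.7, 122.6]
contact_force: [-0.6, -0.7, -0.5]
gripper_width: 0.0479
time_s: 6.8
tcp_pos: [0.5713, -0.1339, 0.1172]
eef_rot: [179.9, -0.6, 122.6]
contact_force: [-0.5, -0.1, 0.6]
gripper_width: 0.0205
[ 0.57130241 -0.13394136  0.11720936] [179.92104185  -0.62083464 122.64742613] [-0.08478505 -0.04169274  0.02941097] [-0.52624613 -0.09878744  0.63814889]
```

```bash
python3 -m inch '[{"x":0,"y":0,"z":0,"yaw":0},{"x":0,"y":0,"z":0.05,"yaw":0},{"x":0,"y":0,"z":0,"yaw":0}]'
python3 -m inch '[{"x":0,"y":0,"z":0,"yaw":-1},{"x":0,"y":0,"z":0,"yaw":-1},{"x":0,"y":0,"z":0,"yaw":-1},{"x":0,"y":0,"z":0,"yaw":-1},{"x":0,"y":0,"z":0,"yaw":-1}]'
python3 -c "
from h import *
s=r.get_state();print(s['tcp_pos'],s['eef_rot'],s['moment'],s['contact_force'])"
```

```text
time_s: 7.05
tcp_pos: [0.5706, -0.1343, 0.1175]
eef_rot: [180.0, -0.6, 122.7]
contact_force: [1.7, -1.8, -7.0]
gripper_width: 0.0138
time_s: 7.47
tcp_pos: [0.5701, -0.1348, 0.1175]
eef_rot: [179.8, -0.6, 143.3]
contact_force: [-1.2, -0.0, -0.7]
gripper_width: 0.0141
[ 0.57006835 -0.13478     0.11745125] [179.76807524  -0.56227003 143.32977   ] [-0.40045143  0.19830011 -0.07038279] [-1.15563213 -0.01188358 -0.70514896]
```

```bash
python3 -m inch '[{"x":0,"y":0,"z":0,"yaw":-1},{"x":0,"y":0,"z":0,"yaw":-1},{"x":0,"y":0,"z":0,"yaw":-1},{"x":0,"y":0,"z":0,"yaw":-1},{"x":0,"y":0,"z":0,"yaw":-1}]'
python3 -m inch '[{"x":0,"y":0,"z":0,"yaw":-1},{"x":0,"y":0,"z":0,"yaw":-1},{"x":0,"y":0,"z":0,"yaw":-1},{"x":0,"y":0,"z":0,"yaw":-1},{"x":0,"y":0,"z":0,"yaw":-1}]'
python3 -m inch '[{"x":0,"y":0,"z":0,"yaw":-1},{"x":0,"y":0,"z":0,"yaw":-1},{"x":0,"y":0,"z":0,"yaw":-0.7},{"x":0,"y":0,"z":0,"yaw":-0.5}]'
python3 -c "
from h import *
s=r.get_state();print(s['joints'],s['moment'],s['contact_force'])"
```

```text
time_s: 7.88
tcp_pos: [0.5697, -0.1355, 0.1175]
eef_rot: [179.6, -0.5, 164.3]
contact_force: [0.2, -1.3, 0.0]
gripper_width: 0.0137
time_s: 8.3
tcp_pos: [0.5696, -0.1363, 0.1175]
eef_rot: [179.6, -0.3, -174.6]
contact_force: [0.4, -1.8, -0.2]
gripper_width: 0.0137
time_s: 8.63
tcp_pos: [0.5697, -0.1368, 0.1175]
eef_rot: [179.5, -0.2, -161.0]
contact_force: [-0.4, -0.0, 0.0]
gripper_width: 0.014
[  5.32029883  17.05827797 -17.65556803  -0.48335833 -55.58770102
 -76.07476418] [-0.24158534  0.16236468 -0.03950341] [-0.38475629 -0.00400318  0.01796628]
```

```bash
for k in 1; do
python3 -m inch '[{"x":0,"y":0,"z":0,"yaw":-0.6},{"x":0,"y":0,"z":0,"yaw":-0.6}]'
python3 -c "
from h import *
s=r.get_state();print(s['moment'],s['contact_force'])"
python3 -m inch '[{"x":0,"y":0,"z":0,"yaw":-0.7},{"x":0,"y":0,"z":0,"yaw":-0.7}]'
python3 -c "
from h import *
s=r.get_state();print(s['moment'],s['contact_force'])"
done
```

```text
time_s: 8.8
tcp_pos: [0.57, -0.1367, 0.1174]
eef_rot: [179.5, -0.1, -156.1]
contact_force: [-1.5, -0.3, -0.3]
gripper_width: 0.0149
[-0.21318901  0.27479925 -0.6432996 ] [-1.47393888 -0.32332179 -0.28348669]
time_s: 8.97
tcp_pos: [0.5701, -0.1366, 0.1174]
eef_rot: [179.5, -0.0, -150.4]
contact_force: [-0.5, -0.4, -0.1]
gripper_width: 0.0167
[-0.02778873 -0.04862529 -0.62686789] [-0.51313204 -0.39208751 -0.0747909 ]
```

The stop was reached: the moment is 0.63 N m and the pads are starting to twist on the bar. I'll open, rise and turn for the spatula.

```bash
python3 -m inch '[{"x":0,"y":0,"z":0,"yaw":0},{"x":0,"y":0,"z":0,"yaw":0},{"x":0,"y":0,"z":0,"yaw":0},{"x":0,"y":0,"z":-0.3,"yaw":0},{"x":0,"y":0,"z":-0.8,"yaw":0}]' 0.1 
python3 -m inch '[{"x":0,"y":0,"z":-0.9,"yaw":0},{"x":0,"y":0,"z":-0.9,"yaw":0},{"x":0,"y":0,"z":0,"yaw":-1},{"x":0,"y":0,"z":0,"yaw":-1},{"x":0,"y":0,"z":0,"yaw":-1}]'
python3 -m inch '[{"x":0,"y":0,"z":0,"yaw":-1},{"x":0,"y":0,"z":0,"yaw":-1},{"x":0,"y":0,"z":0,"yaw":-1},{"x":0,"y":0,"z":0,"yaw":-1},{"x":0,"y":0,"z":0,"yaw":-1}]'
python3 -m inch '[{"x":0,"y":0,"z":0,"yaw":-1},{"x":0,"y":0,"z":0,"yaw":-1},{"x":0,"y":0,"z":0,"yaw":-1},{"x":0,"y":0,"z":0,"yaw":-1},{"x":0,"y":0,"z":0,"yaw":-1}]'
python3 -m inch '[{"x":0,"y":0,"z":0,"yaw":-1},{"x":0,"y":0,"z":0,"yaw":-1},{"x":0,"y":0,"z":0,"yaw":-1},{"x":0,"y":0,"z":0,"yaw":-1},{"x":0,"y":0,"z":0,"yaw":-1}]'
cat >> h.py <<'E'
def todo(t):
    s=r.get_state();P=s['tcp_pos'];a=np.radians(s['eef_rot'][2]);d=np.array(t)[:2]-P[:2]
    print("tool x,y mm to go",1000*(d@[np.cos(a),np.sin(a)]),1000*(d@[np.sin(a),-np.cos(a)]),"yaw",s['eef_rot'],s['joints'].round(1),P)
E
python3 -c "
from h import *
todo([.484,.0967])"
```

```text
time_s: 9.38
tcp_pos: [0.5681, -0.1366, 0.1423]
eef_rot: [179.3, -0.3, -150.5]
contact_force: [0.0, -0.4, 0.3]
gripper_width: 0.0444
time_s: 9.8
tcp_pos: [0.5711, -0.1375, 0.1972]
eef_rot: [179.6, 0.1, -138.4]
contact_force: [0.9, -0.0, -0.1]
gripper_width: 0.0483
time_s: 10.22
tcp_pos: [0.5721, -0.1376, 0.2021]
eef_rot: [180.0, 0.4, -117.6]
contact_force: [-0.0, -0.8, -0.3]
gripper_width: 0.0481
time_s: 10.63
tcp_pos: [0.5727, -0.1377, 0.2059]
eef_rot: [-179.7, 0.4, -96.8]
contact_force: [0.9, 0.5, 0.4]
gripper_width: 0.048
time_s: 11.05
tcp_pos: [0.5732, -0.1378, 0.2098]
eef_rot: [-179.4, 0.2, -75.9]
contact_force: [0.6, -0.3, 0.3]
gripper_width: 0.0483
tool x,y mm to go -249.17485267472802 29.49080840309876 yaw [-1.79442541e+02  1.51409580e-01 -7.59337399e+01] [  5.3  12.4 -11.   -0.3 -66.    8.9] [ 0.57316695 -0.13783586  0.20976154]
```

```bash
python3 -m inch '[{"x":-0.9,"y":0.1,"z":0,"yaw":0},{"x":-0.9,"y":0.1,"z":0,"yaw":0},{"x":-0.9,"y":0.1,"z":0,"yaw":0},{"x":-0.9,"y":0.1,"z":0,"yaw":0},{"x":-0.9,"y":0.1,"z":0,"yaw":0}]' 
python3 -m inch '[{"x":-0.9,"y":0.1,"z":0,"yaw":0},{"x":-0.9,"y":0.1,"z":0,"yaw":0},{"x":-0.9,"y":0.1,"z":0,"yaw":0},{"x":-0.8,"y":0.1,"z":0,"yaw":0},{"x":-0.5,"y":0.1,"z":0.2,"yaw":-0.6}]'
python3 -m inch '[{"x":0,"y":0,"z":0.8,"yaw":-0.3},{"x":0,"y":0,"z":0.8,"yaw":0},{"x":0,"y":0,"z":0.8,"yaw":0},{"x":0,"y":0,"z":0,"yaw":0}]'
python3 -c "
from h import *
todo([.484,.0967])
im,D=snap('side','s4'); a=cv2.resize(im[90:250,180:300],(450,600),interpolation=cv2.INTER_CUBIC)
im,D=snap('top','t4'); b=cv2.resize(im[140:240,180:236],(336,600),interpolation=cv2.INTER_CUBIC)
cv2.imwrite('pics/c4.png',np.hstack([a,b])[:,:,::-1])"
```

```text
time_s: 11.47
tcp_pos: [0.5336, -0.0319, 0.2124]
eef_rot: [-179.4, 0.1, -76.2]
contact_force: [0.0, 0.3, 0.5]
gripper_width: 0.0484
time_s: 11.88
tcp_pos: [0.4963, 0.0679, 0.2122]
eef_rot: [-179.0, 0.0, -74.0]
contact_force: [0.6, 0.7, -0.1]
gripper_width: 0.0483
time_s: 12.22
tcp_pos: [0.4978, 0.0725, 0.1548]
eef_rot: [-178.5, 0.1, -72.4]
contact_force: [-0.8, 0.2, -0.3]
gripper_width: 0.0483
tool x,y mm to go -27.18274033010579 5.8207748943316275 yaw [-1.78525617e+02  9.90718029e-02 -7.24375253e+01] [ 30.9   6.2 -26.7   0.3 -55.6 -13.5] [0.49775173 0.07254068 0.15483098]
```

View pics/c4.png

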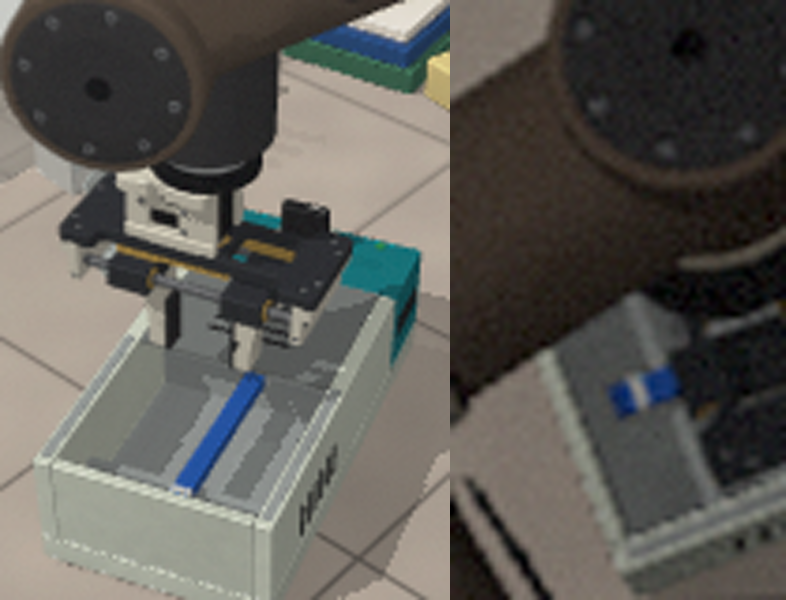

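The side view shows the fingers over the tank on either side of the handle, whose band is at (185,485) in the crop. I'll slide to the grip point and descend in steps.

```bash
python3 -m inch '[{"x":-0.7,"y":0.15,"z":0,"yaw":0},{"x":-0.3,"y":0.05,"z":0.6,"yaw":0},{"x":0,"y":0,"z":0.6,"yaw":0},{"x":0,"y":0,"z":0,"yaw":0}]'
python3 -c "
from h import *
todo([.484,.0967])"
```

```text
time_s: 12.65
tcp_pos: [0.4925, 0.0974, 0.1349]
eef_rot: [-177.7, 0.1, -72.5]
contact_force: [-0.6, -0.5, -0.0]
gripper_width: 0.0481
tool x,y mm to go -1.871414709723548 8.311913542764373 yaw [-1.77697722e+02  1.09808415e-01 -7.25223996e+01] [ 34.1   6.7 -29.2   0.7 -51.8 -17.1] [0.49249024 0.09741132 0.13489178]
```

```bash
python3 -m inch '[{"x":-0.05,"y":0.3,"z":0.4,"yaw":0},{"x":0,"y":0.1,"z":0.8,"yaw":0},{"x":0,"y":0,"z":0.8,"yaw":0},{"x":0,"y":0,"z":0.5,"yaw":0},{"x":0,"y":0,"z":0,"yaw":0}]'
python3 -c "
from h import *
todo([.484,.0967])"
```

```text
time_s: 13.07
tcp_pos: [0.4916, 0.0986, 0.0805]
eef_rot: [-176.9, 0.2, -72.5]
contact_force: [0.7, 0.1, -0.0]
gripper_width: 0.0481
tool x,y mm to go -0.49772168246863446 7.7744767172815115 yaw [-1.76914711e+02  1.70605635e-01 -7.25475368e+01] [ 34.5  10.1 -34.    1.1 -42.9 -17.8] [0.49156586 0.09855687 0.08046038]
```

```bash
python3 -m inch '[{"x":0,"y":0.4,"z":0.3,"yaw":0},{"x":0,"y":0.1,"z":0.6,"yaw":0},{"x":0,"y":0.05,"z":0.5,"yaw":0},{"x":0,"y":0,"z":0,"yaw":0}]'
python3 -c "
from h import *
todo([.484,.0967])
im,D=snap('side','s5'); cv2.imwrite('pics/c5.png',cv2.resize(im[110:250,180:300],(600,700)[:2],interpolation=cv2.INTER_CUBIC)[:600,:,::-1])"
```

```text
time_s: 13.4
tcp_pos: [0.4856, 0.0966, 0.0516]
eef_rot: [-176.4, 0.2, -72.6]
contact_force: [0.2, -0.3, -0.6]
gripper_width: 0.0479
tool x,y mm to go -0.6147420598440457 1.5075575906723584 yaw [-176.38760721    0.18581434  -72.56031892] [ 34.8  11.6 -37.2   1.5 -37.6 -18.5] [0.4856225  0.09656533 0.05164231]
```

View pics/c5.png

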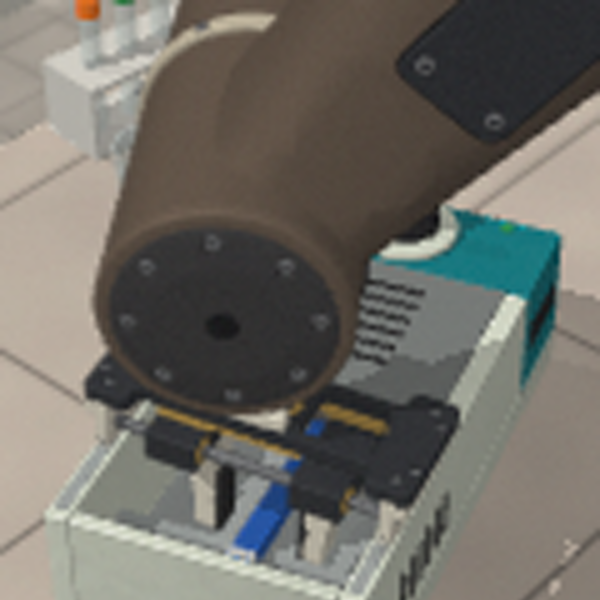

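The handle lies between both fingers, and the body clears the walls. I'll go 6 mm lower and close gently.

```bash
python3 -m inch '[{"x":0,"y":0.08,"z":0.3,"yaw":0},{"x":0,"y":0,"z":0,"yaw":0},{"x":0,"y":0,"z":0,"yaw":0},{"x":0,"y":0,"z":0,"yaw":0},{"x":0,"y":0,"z":0,"yaw":0}]' -1 8
python3 -m inch '[{"x":0,"y":0,"z":0,"yaw":0},{"x":0,"y":0,"z":0,"yaw":0}]'
python3 -m inch '[{"x":0,"y":0,"z":-0.3,"yaw":0},{"x":0,"y":0,"z":-0.4,"yaw":0},{"x":0,"y":0,"z":0,"yaw":0}]'
python3 -c "
from h import *
todo([.484,.0967]);s=r.get_state();print(s['contact_force'],s['moment'],s['gripper_width'])
im,D=snap('side','s6'); cv2.imwrite('pics/c6.png',cv2.resize(im[150:250,180:300],(720,600),interpolation=cv2.INTER_CUBIC)[:,:,::-1])"
```

```text
time_s: 13.87
tcp_pos: [0.4889, 0.0974, 0.0511]
eef_rot: [-175.9, 0.2, -72.5]
contact_force: [-0.8, 0.6, 0.4]
gripper_width: 0.0204
time_s: 14.03
tcp_pos: [0.4896, 0.098, 0.052]
eef_rot: [-175.8, 0.2, -72.5]
contact_force: [-0.6, -0.5, 0.5]
gripper_width: 0.0161
time_s: 14.28
tcp_pos: [0.4881, 0.0977, 0.0705]
eef_rot: [-175.9, 0.2, -72.5]
contact_force: [0.4, 1.3, -0.6]
gripper_width: 0.0164
tool x,y mm to go -0.3157499271891593 4.16945230337401 yaw [-175.85158334    0.2301994   -72.51274254] [ 34.8  10.  -36.2   1.6 -39.8 -18.5] [0.48807164 0.09765174 0.07051208]
[ 0.38161667  1.27614345 -0.55474224] [0.02862458 0.24080703 0.02452116] 0.01643639976126635
```

View pics/c6.png

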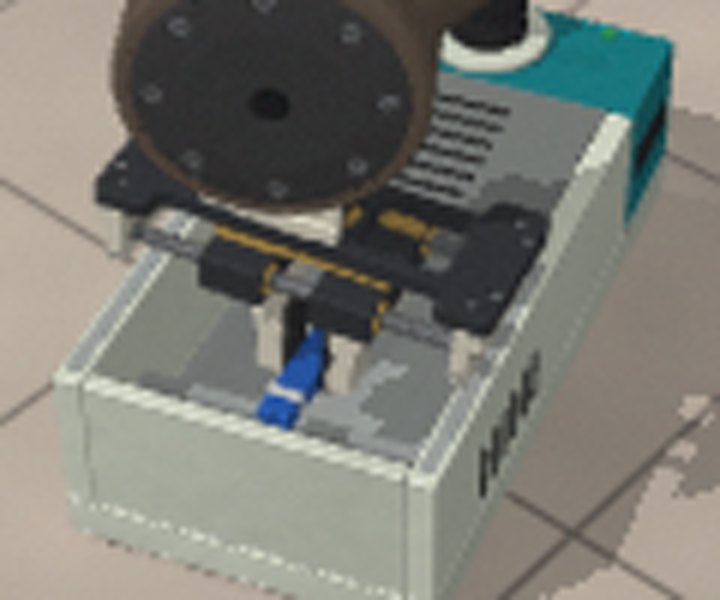

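Handle held at 16 mm wide. I'll check its height and tilt by numbers.

```bash
cat >> h.py <<'E'
def blue(f,n="side"):
    d=np.load(f+".npz"); D=d["D"]; hsv=cv2.cvtColor(d["im"],cv2.COLOR_RGB2HSV)
    m=cv2.inRange(hsv,np.array((105,120,50)),np.array((125,255,255)))
    ys,xs=np.nonzero(m); g=np.c_[xs,ys]; P=todr(bydepth(n,g,D))
    s=(np.abs(P[:,0])<60)&(P[:,1]>-100)&(P[:,1]<260)&(P[:,2]>20)&(P[:,2]<500)&(D[ys,xs]>0); P=P[s]
    print(f,n,len(P))
    for a in np.arange(-60,240,15):
        k=(P[:,1]>=a)&(P[:,1]<a+15)
        if k.sum()>1: print("  y",a,"n",k.sum(),"med x,y,z",np.median(P[k],0).round(1))
E
python3 -c "
from h import *
blue('s5');blue('s6');print(todr(r.get_state()['tcp_pos']))"
```

```text
s5 side 101
  y -30 n 6 med x,y,z [ -1.9 -18.8  76.7]
  y -15 n 3 med x,y,z [ -0.9 -12.1  76.3]
  y 15 n 6 med x,y,z [-0.5 17.8 76.8]
  y 30 n 6 med x,y,z [-2.6 41.4 75.6]
  y 45 n 21 med x,y,z [-4.8 52.9 76.2]
  y 60 n 24 med x,y,z [-6.2 66.7 76.6]
  y 75 n 26 med x,y,z [-4.8 81.4 76.6]
  y 90 n 6 med x,y,z [-7.  92.1 78.7]
  y 105 n 3 med x,y,z [-36.  107.  141.1]
s6 side 85
  y 45 n 6 med x,y,z [ 0.7 57.1 95.2]
  y 60 n 15 med x,y,z [-0.  68.  96.1]
  y 75 n 32 med x,y,z [-4.1 81.6 94.9]
  y 90 n 12 med x,y,z [ -1.9 100.9  95.6]
  y 105 n 20 med x,y,z [ -1.8 110.7  95.4]
[[-2.10955159 66.68343219 69.81176301]]
```

Lifted level by 18 mm. It isn't pivoting at 8 N, so I'll lower the grip to 4 N so it swings as I lift and draw it.

```bash
python3 -m inch '[{"x":0,"y":0,"z":-0.3,"yaw":0},{"x":0,"y":0,"z":0,"yaw":0},{"x":0,"y":0,"z":0,"yaw":0}]' -1 4
python3 -c "
from h import *
s=r.get_state();print(s['contact_force'],s['moment'],s['gripper_width']);print(todr(s['tcp_pos']))
snap('side','s7');blue('s7')"
```

```text
time_s: 14.58
tcp_pos: [0.487, 0.0973, 0.0778]
eef_rot: [-175.9, 0.2, -72.5]
contact_force: [-0.2, -0.6, -0.6]
gripper_width: 0.0162
[-0.23153724 -0.55768566 -0.57304301] [-0.21390606  0.37205353  0.04955574] 0.016232725607766587
[[-2.9270236  66.72248246 77.79476189]]
s7 side 79
  y 45 n 5 med x,y,z [  0.5  56.  100.8]
  y 60 n 12 med x,y,z [ -0.9  66.9 102.6]
  y 75 n 24 med x,y,z [ -6.2  83.6 105.4]
  y 90 n 10 med x,y,z [ -5.4 102.6 110. ]
  y 105 n 28 med x,y,z [ -2.8 110.4 106.9]
```

It is tilting, handle end up about 7°. I'll keep lifting.

```bash
python3 -m inch '[{"x":0,"y":0,"z":-0.5,"yaw":0},{"x":0,"y":0,"z":-0.5,"yaw":0},{"x":0,"y":0,"z":-0.4,"yaw":0},{"x":0,"y":0,"z":0,"yaw":0},{"x":0,"y":0,"z":0,"yaw":0}]'
python3 -c "
from h import *
s=r.get_state();print(s['contact_force'],s['moment'],s['gripper_width']);print(todr(s['tcp_pos']))
snap('side','s8');blue('s8')"
```

```text
time_s: 15.05
tcp_pos: [0.4834, 0.0958, 0.1119]
eef_rot: [-176.1, 0.2, -72.6]
contact_force: [-0.1, -0.7, -0.3]
gripper_width: 0.0163
[-0.08050341 -0.67800708 -0.27590139] [-0.03752981  0.399527   -0.00750634] 0.01625864757461293
[[ -6.90337844  66.44548737 111.86906546]]
s8 side 70
  y 45 n 5 med x,y,z [ -1.5  53.  131.4]
  y 60 n 11 med x,y,z [ -6.4  69.1 136.8]
  y 75 n 16 med x,y,z [-10.9  80.9 141.6]
  y 90 n 15 med x,y,z [ -9.2 100.5 150.1]
  y 105 n 21 med x,y,z [ -6.9 108.7 148.2]
```

Tilt is about 20° with no contact load. Next, draw diagonally towards +y and up.

```bash
python3 -m inch '[{"x":-0.6,"y":0,"z":-0.3,"yaw":0},{"x":-0.6,"y":0,"z":-0.4,"yaw":0},{"x":-0.5,"y":0,"z":-0.5,"yaw":0},{"x":0,"y":0,"z":-0.3,"yaw":0},{"x":0,"y":0,"z":0,"yaw":0}]'
python3 -c "
from h import *
s=r.get_state();print(s['contact_force'],s['moment'],s['gripper_width']);print(todr(s['tcp_pos']))
snap('side','s9');blue('s9')"
```

```text
time_s: 15.52
tcp_pos: [0.4658, 0.135, 0.1458]
eef_rot: [-176.5, 0.1, -72.7]
contact_force: [1.2, 0.0, -1.7]
gripper_width: 0.0155
[ 1.15907218  0.03389612 -1.69911857] [0.00066478 0.28054641 0.00391182] 0.015507273978443363
[[-10.72750974 109.28274811 145.75073899]]
s9 side 80
  y 0 n 3 med x,y,z [-18.5   9.2 124.3]
  y 15 n 2 med x,y,z [-18.6  18.6 127.8]
  y 30 n 4 med x,y,z [-18.5  43.5 131.7]
  y 45 n 2 med x,y,z [-18.8  52.  138.4]
  y 90 n 3 med x,y,z [ -6.8  99.4 164.9]
  y 105 n 12 med x,y,z [ -9.7 115.2 174.2]
  y 120 n 15 med x,y,z [-17.5 123.4 176.4]
  y 135 n 27 med x,y,z [-13.2 146.5 185.7]
  y 150 n 12 med x,y,z [ -9.7 151.1 180.7]
```

```bash
python3 -m inch '[{"x":-0.5,"y":-0.1,"z":-0.4,"yaw":0},{"x":-0.5,"y":-0.1,"z":-0.5,"yaw":0},{"x":-0.3,"y":-0.1,"z":-0.5,"yaw":0},{"x":0,"y":0,"z":0,"yaw":0}]'
python3 -c "
from h import *
s=r.get_state();print(s['contact_force'],s['moment'],s['gripper_width']);print(todr(s['tcp_pos']))
snap('side','s10');blue('s10')"
```

```text
time_s: 15.9
tcp_pos: [0.4596, 0.1651, 0.1769]
eef_rot: [-177.0, -0.0, -72.9]
contact_force: [1.4, 0.8, -0.5]
gripper_width: 0.016
[ 1.39891904  0.76122966 -0.51153816] [0.1286098  0.12446302 0.02352255] 0.01595248108930809
[[ -6.77574872 139.71939019 176.87671984]]
s10 side 96
  y 45 n 4 med x,y,z [-14.2  51.6 143.9]
  y 60 n 10 med x,y,z [-13.8  66.  157. ]
  y 75 n 11 med x,y,z [-14.4  83.  165.6]
  y 120 n 4 med x,y,z [ -2.5 130.6 196.5]
  y 135 n 13 med x,y,z [ -4.8 145.  203.2]
  y 150 n 13 med x,y,z [-13.7 155.  207.5]
  y 165 n 33 med x,y,z [ -7.1 176.8 219. ]
  y 180 n 7 med x,y,z [-10.7 181.7 216.3]
```

```bash
python3 -m inch '[{"x":-0.5,"y":0,"z":-0.4,"yaw":0},{"x":-0.4,"y":0,"z":-0.5,"yaw":0},{"x":0,"y":0,"z":-0.5,"yaw":0},{"x":0,"y":0,"z":-0.5,"yaw":0},{"x":0,"y":0,"z":0,"yaw":0}]' 
python3 -c "
from h import *
s=r.get_state();print(s['contact_force'],s['moment'],s['gripper_width']);print(todr(s['tcp_pos']))
im,D=snap('side','s11');blue('s11');cv2.imwrite('pics/c11.png',cv2.resize(im[100:260,160:320],(600,600),interpolation=cv2.INTER_CUBIC)[:,:,::-1])"
```

```text
time_s: 16.37
tcp_pos: [0.4472, 0.1806, 0.2159]
eef_rot: [-177.7, -0.2, -73.1]
contact_force: [1.0, -0.3, -0.1]
gripper_width: 0.0161
[ 1.01856802 -0.26624153 -0.10665474] [0.08750997 0.12333993 0.01078525] 0.016089476894430632
[[-13.52988337 158.40041415 215.93056086]]
s11 side 109
  y 60 n 8 med x,y,z [-21.4  69.7 184.6]
  y 75 n 14 med x,y,z [-21.   80.9 191.9]
  y 90 n 15 med x,y,z [-20.9  96.4 201.2]
  y 105 n 3 med x,y,z [-21.6 110.1 206.4]
  y 135 n 2 med x,y,z [ -6.1 147.  234.9]
  y 150 n 8 med x,y,z [-11.2 161.4 243.3]
  y 165 n 16 med x,y,z [-20.1 172.5 247.8]
  y 180 n 16 med x,y,z [-15.9 191.4 257.8]
  y 195 n 27 med x,y,z [-13.4 197.8 257.2]
```

View pics/c11.png

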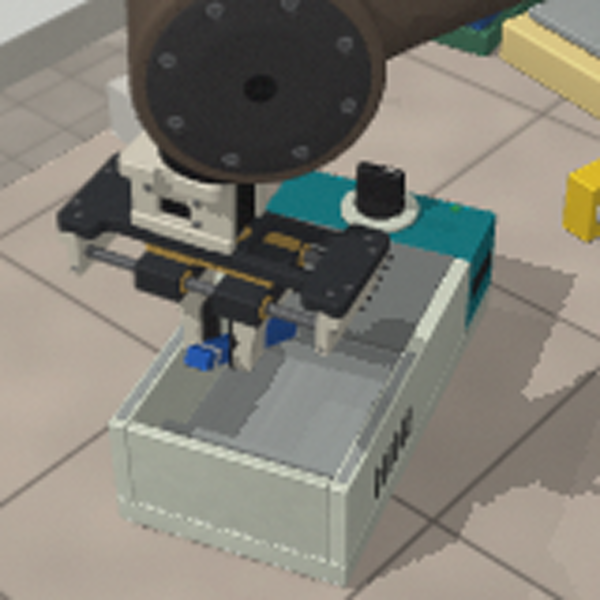

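The knob bar now lies across the deck, at its off position (380,190). The spatula is out of the tank, held tilted about 30°. I'll firm up the grip, raise it and bring it back over the drier.

```bash
python3 -m inch '[{"x":0,"y":0,"z":0,"yaw":0},{"x":0,"y":0,"z":-0.4,"yaw":0},{"x":0,"y":0,"z":-0.6,"yaw":0},{"x":0,"y":0,"z":-0.6,"yaw":0},{"x":0,"y":0,"z":-0.6,"yaw":0}]' -1 15
python3 -m inch '[{"x":0,"y":0,"z":-0.6,"yaw":0},{"x":0,"y":0,"z":-0.6,"yaw":0},{"x":0,"y":-0.1,"z":-0.6,"yaw":0},{"x":0,"y":-0.1,"z":-0.6,"yaw":0},{"x":0.3,"y":-0.1,"z":-0.3,"yaw":0}]' 
python3 -m inch '[{"x":0.4,"y":-0.1,"z":0,"yaw":0},{"x":0.5,"y":-0.1,"z":0,"yaw":0},{"x":0.5,"y":-0.1,"z":0,"yaw":0},{"x":0.4,"y":0,"z":0,"yaw":0},{"x":0.2,"y":0,"z":0,"yaw":0}]' 
python3 -m inch '[{"x":0,"y":0,"z":0,"yaw":0},{"x":0,"y":0,"z":0,"yaw":0},{"x":0,"y":0,"z":0,"yaw":0}]' 
python3 -c "
from h import *
s=r.get_state();print(s['contact_force'],s['moment'],s['gripper_width'],s['qd'].round(2));print(todr(s['tcp_pos']))
im,D=snap('side','s12');blue('s12');im2,D=snap('top','t12');cv2.imwrite('pics/c12.png',np.hstack([cv2.resize(im[60:260,150:350],(400,400)),cv2.resize(im2[90:250,180:340],(400,400))])[:,:,::-1])"
```

```text
time_s: 16.83
tcp_pos: [0.4412, 0.1753, 0.2631]
eef_rot: [-178.7, -0.6, -73.3]
contact_force: [1.1, 0.7, -1.1]
gripper_width: 0.0158
time_s: 17.25
tcp_pos: [0.4483, 0.1688, 0.3338]
eef_rot: [-178.9, -0.6, -73.4]
contact_force: [0.7, 0.3, 0.0]
gripper_width: 0.0157
time_s: 17.67
tcp_pos: [0.4714, 0.118, 0.3326]
eef_rot: [-179.0, -0.6, -73.3]
contact_force: [-0.3, 0.5, -0.3]
gripper_width: 0.016
time_s: 17.92
tcp_pos: [0.4711, 0.1156, 0.3309]
eef_rot: [-179.1, -0.7, -73.5]
contact_force: [-0.5, -0.1, 0.9]
gripper_width: 0.0158
[-0.5111289  -0.07024149  0.87571915] [ 0.06980522  0.20040492 -0.01066177] 0.01583340258926179 [-0.19 -0.05 -0.36  0.01  0.23 -0.05]
[[-12.01080678  89.1365525  330.86060858]]
s12 side 103
  y -15 n 6 med x,y,z [-21.5  -3.5 296.2]
  y 0 n 12 med x,y,z [-21.6   7.4 302.5]
  y 15 n 12 med x,y,z [-20.9  22.1 312.4]
  y 30 n 8 med x,y,z [-20.1  35.3 317.3]
  y 75 n 2 med x,y,z [ -7.6  83.9 353. ]
  y 90 n 14 med x,y,z [-17.7  99.7 358.9]
  y 105 n 6 med x,y,z [-17.8 109.8 364.3]
  y 120 n 43 med x,y,z [-12.1 127.3 371.9]
```

View pics/c12.png

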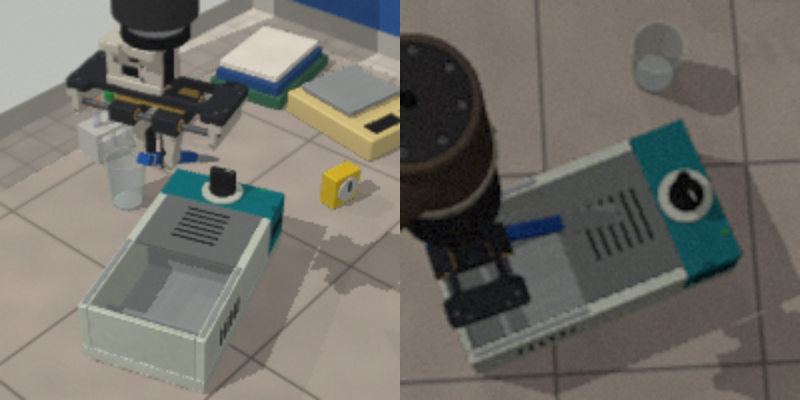

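Spatula is held clear, tip around z = 0.24. Last numeric check on the knob and the bystanders.

Run:
```python
from h import *
d=np.load("t12.npz"); im=d["im"];D=d["D"]
g=np.mgrid[145:190,275:325].reshape(2,-1)[::-1].T
P=todr(bydepth("top",g,D)); s=(np.abs(P[:,1]+178)<30)&(P[:,2]>142)&(P[:,2]<170)&(np.abs(P[:,0])<40)
q=todr(onplane("top",g[s],.154)); rc=cv2.minAreaRect(q[:,:2].astype(np.float32)); print(rc,cv2.boxPoints(rc).round().tolist())
a=np.load("top0.npz")["im"].astype(int); b=im.astype(int)
a2=np.load("side0.npz")["im"].astype(int); b2=np.load("s12.npz")["im"].astype(int)
for n,A_,B_,R in(("beaker top",a,b,(268,95,298,130)),("jar top",a,b,(102,180,132,210)),("timer top",a,b,(352,182,384,206)),("timer side",a2,b2,(306,138,334,168))):
    x0,y0,x1,y1=R; print(n,np.abs(A_-B_)[y0:y1,x0:x1].mean().round(1))
s=r.get_state();print(s['tcp_pos'],s['gripper_width'],s['time_s'])
```

```text
((0.9852161407470703, -177.89649963378906), (41.374786376953125, 14.98420524597168), 2.6060848236083984) [[-20.0, -171.0], [-19.0, -186.0], [22.0, -184.0], [21.0, -169.0]]
beaker top 6.7
jar top 41.0
timer top 6.9
timer side 9.8
[0.47113043 0.11592808 0.33102965] 0.015941157634566584 18.0167
```

Run:
```python
from h import *
for f in("side0","s12"):
    h=cv2.cvtColor(np.load(f+".npz")["im"],cv2.COLOR_RGB2HSV)[262:305,112:152]
    m=(((h[...,0]<8)|(h[...,0]>172))&(h[...,1]>150)&(h[...,2]>80)); ys,xs=np.nonzero(m); print(f,m.sum(),xs.mean()+112,ys.mean()+262)
a,b=[np.load(f+".npz")["D"] for f in("top0","t12")]; print(a[194,116],b[194,116])
```

```text
side0 298 129.6979865771812 277.3691275167785
s12 299 129.7056856187291 277.33779264214047
1.478056 0.77328014
```

The jar hasn't moved; in the top view the arm just hides it. Handing in.

```bash
python3 -c "
from plant import r
print(r.close_job())"
```

```text
the job is handed in; nothing more can be done
None
```

The timer knob is at its off stop, and the spatula is out of the drier, held still above it. I handed the job in at about 18 s of the 48 s allowed.

**Knob:** I turned it anticlockwise to the stop while the spatula was still inside. The moment rose to 0.63 N m there and the pads began to twist on the bar. Afterwards the bar lay within 2.6° of the drier's x axis, about as close as I could measure.

**Spatula:** The moves can't tilt the tool, so I gripped about 45 mm from the handle end and eased the grip to 4 N. The spatula swung to about 30° as I lifted and drew it out handle first, with contact forces of about 2 N. It is now held at 15 N. I estimate its lowest point, the blade tip, at about 0.24 m, against the 0.16 m needed. That comes from the visible handle's slope, not from seeing the tip.

**Bystanders:** The jar cap is at the same pixels as at the start. The beaker and yellow timer areas show only small image differences. The jar also failed my top-view comparison, but only because the arm hid it there.

**What disagreed:** The fingertips appear about 24 mm higher than the reported TCP says. My first try at the knob therefore closed on nothing, just above it. I corrected for this in both grasps. The tool's roll also drifted by up to 4°, which did no harm.

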